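Lift a parts cup off its stack and make up a socket kit

TASK

Ease the top blue cup straight up off its tight stack, leaving the cups below it where they are, and stand it upright on the yellow disc in the kit tray, with its foot wholly on the disc. Then let go and put the connector with the orange levers into that cup. Leave the two filled cups in the tray and the other connectors alone.

Things in the scene. Friction and masses are not known exactly. Their poses are not given: they have to be found in the camera images.
- cup_top_centre (a point): Centre (half-way up, on the axis) of the empty top cup of the stack, blue plastic with a pale rim, about 70 g, 64 mm high: foot 47 mm diameter and 22 mm high, under a straight-sided body 58 mm in diameter and 42 mm high; walls 2.5 mm, inside 53 mm across and 39 mm deep. Its foot sits in the mouth of the cup below, pinched by sprung lips: 4 to 10 N upward frees it, over a 22 mm lift. Its whole 42 mm body stands clear above that cup's rim.
- cup_mid_centre (a point): Centre (half-way up) of the middle cup of the stack, an identical blue cup, about 90 g, held more firmly by the bottom cup, which is screwed to a black round stand (100 mm diameter, 8 mm thick). Cups lie 42 mm above one another, so the top cup's rim is 156 mm above the table. This cup must stay.
- place_top (a point): Centre of the upper face of the yellow disc (76 mm diameter, fixed, 9 mm above the table) at the empty place of the wooden kit tray (140 x 340 mm, rim 12 mm high). The tray has three places in a row, 100 mm apart; the disc may be at any of them. x lies along the tray's short side, y along the row of places.
- cup_plugs_centre (a point): Centre (half-way up) of a blue cup filled with red wall plugs, standing in the tray at one of the other places; same cup. Leave alone.
- cup_screws_centre (a point): Centre (half-way up) of a blue cup filled with brass screws, standing in the tray at one of the other places; same cup. Leave alone.
- connector_centre (a point): Centre of the loose splice connector: grey block with three orange levers on top, 34 mm long (its x), 22 mm wide (its y), 18 mm high plus 1.4 mm of levers, 15 g, flat on the table in front of the tray. Its centre is 9 mm above its underside.
- connector_b_centre (a point): Centre of a similar connector, white with blue levers, left of the work. Leave alone.
- connector_g_centre (a point): Centre of a similar connector, white with green levers, left of the work. Leave alone.
Mind the look-alikes: they are no part of the job. Leave any turquoise look-alike of the part that bears cup_top_centre alone. Leave any red look-alike of the part that bears connector_centre alone.

How it is judged:
By the outcome, as a careful person would: the job done as asked, in the order asked, and still so for the second after the job is handed in, with the robot touching nothing.
It also fails if it takes over 58 s, if anything falls off the work surface, if the arm or the gripper's body presses on something with over 40 N, if the wrist force passes 120 N, or if a joint passes its speed limit or range.

ROBOT

A 7-joint arm with a two-finger parallel gripper is mounted at the origin on the work surface. World frame = base frame: x ahead of the robot, y to its left, z up, the work surface at z = 0. Lengths are in m, angles in rad, forces in N, time in s.
With the tool pointing down it reaches from about 0.4 to 0.85 m from the base axis. Payload 6.9 kg.
Tool frame: the origin (TCP) lies midway between the tips of the shut fingers; the grasp point (between the pads) lies 19 mm behind it (r.grip_point_offset is the distance from the TCP to the grasp point, in m); z points along the fingers, y is the direction in which the jaws open and shut (so a half turn about z gives the same grasp; the last joint's range is limited). The gripper opens to 85 mm and grips with 20 to 120 N. Pads are 22 mm wide; open, the fingers measure 114 mm over their backs; the gripper's body (76 mm by 85 mm) begins 54 mm behind the grasp point. The pads swing forward as they close: fully open they stand 13 mm farther back than shut.
Start: joints at [-1.214, 0.507, -0.238, 1.5, 0.126, 1.149, -0.155], TCP at [0.156, 0.605, 0.231] pointing down, gripper open.
Joint ranges: [-3.08, 3.08], [-0.24, 2.05], [-1.43, 1.35], [0, 2.5], [-1.52, 4.66], [0.17, 1.96], [-2.89, 2.89]. Speed limits (rad/s): [2.39, 2.39, 3.14, 3.14, 3.14, 3.14, 3.14].

INTERFACE

Orientations are given as a unit quaternion [w, x, y, z].
In Python, from cell import r gives the robot as it stands.
- The arm moves only by the tool arm_command, never from a script. Its argument "motion" is a list that holds one entry, the list of rows, each a list of 7 numbers: the shift along the tool's x, y, z in m, then the turn, a rotation vector about the tool's x, y, z in rad, then the finger opening in m, from 0 to 0.0854. In form: [[[dx, dy, dz, ax, ay, az, hand], ...]]. A call has 1 to 5 rows; each row shifts and turns the commanded pose from where the row before left it, along the tool's axes as they then stand; what a row does not reach is not made up. A row lasts 1/10 s, in which the tool goes at most 50 mm and 8.59 degrees, less where a joint would pass 70% of its speed; a pose out of reach is approached as far as the arm can. A call is refused whole if a number of a shift passes 0.05 or a number of a turn 0.15, either way. A call with a gripper value outside its range is refused whole. The fingers move at their own pace and stop on an object; "grip_force" is the grip in N (left out, the last holds). Time passes only in rows, so rows that do not move let the fingers close. It gives the time, the measured TCP pose, the force and the opening at its end, in the units of the state.
- r.observe(): the state, without advancing time (a new reading comes with each control period).
- r.capture(name): name is "side" or "top"; returns the picture (420x560x3 uint8, red, green, blue); there is no depth.
- r.calibration(name): a dict with "camera_matrix" (3x3 intrinsics, pixels), "world_to_cam" (4x4, takes a point from world to camera coordinates). Camera axes: x right, y down, z forward; pixel columns grow to the right and rows downward; lengths in m; the calibration is good to about 2 mm. A picture is of the moment at which its call begins. calibration takes no time and is no camera call.
- r.close_job(): hands the job in, once; it reports no verdict.
The state is a dict: "time": time; "qpos": joint angles; "qd": joint speeds; "tau": joint torques, N m; "eef_pos": TCP position; "orientation": TCP orientation; "contact_force": force on the tool from outside, world axes, zero at the start; "moment": the same for the moment, N m; "width": finger opening in m.
Only numpy, scipy, OpenCV 4.12 (cv2) and the standard library are available. Lean on these libraries where they do the work, as an engineer would, in place of code of your own. Each camera call takes 0.05 s, during which the arm holds its last target.

## Working session

There is one attempt and no reset: what is moved stays moved. The work goes in short steps, Python scripts to look and compute and a tool call to move; the robot and the scene stay as the last step left them, time stands still between calls to the robot, and variables do not carry over. Pictures are saved under pics/ and viewed, and the job is handed in when it is done.

Besides the shell and the picture viewer there is one more tool, called after ">>>" as name([rows], argument=value, ...), one row to a line, values as JSON. arm_command: Moves the arm, as the interface text tells. Its arguments: {"type":"object","properties":{"motion":{"type":"array"},"grip_force":{"type":"number"}},"required":["motion"]}

```bash
mkdir -p pics; ls; python3 - <<'E'
from cell import r
import cv2,json
for n in("side","top"):
    cv2.imwrite(f"pics/{n}0.png",r.capture(n)[:,:,::-1])
    c=r.calibration(n);print(n,c["camera_matrix"],c["world_to_cam"])
print(r.observe(),r.grip_point_offset)
E
```

```text
pics
side [[399.58013513   0.         275.10535401]
 [  0.         399.58013513 202.57289027]
 [  0.           0.           1.        ]] [[-0.92118276 -0.38900322  0.0099402   0.44717307]
 [-0.23504927  0.53588947 -0.81090956  0.22384921]
 [ 0.31011958 -0.74933235 -0.58508706  0.82833952]
 [ 0.          0.          0.          1.        ]]
top [[397.32349776   0.         284.96898128]
 [  0.         397.32349776 203.30688497]
 [  0.           0.           1.        ]] [[ 0.01763811 -0.99983511 -0.00431851 -0.06188771]
 [-0.9870873  -0.01672514 -0.15930766  0.51861482]
 [ 0.15920916  0.00707263 -0.98721954  1.04137924]
 [ 0.          0.          0.          1.        ]]
{'time': 0.1, 'qpos': array([-1.21349182,  0.50824428, -0.23750223,  1.50102014,  0.12573634,
        1.14889452, -0.1547894 ]), 'qd': array([ 2.99788678e-05, -5.98473880e-04, -3.56583917e-05, -2.85936773e-03,
       -1.03145233e-03,  1.93612994e-03, -1.11912906e-04]), 'tau': array([-5.13010978e-03, -6.21838331e+01, -2.19443902e+00, -2.50207740e+01,
        1.26391425e-02,  7.78267568e-03, -1.23424317e-05]), 'eef_pos': array([0.15570794, 0.60483911, 0.23052587]), 'orientation': array([-6.17192506e-05,  1.25564806e-01,  9.92085106e-01, -7.85692553e-04]), 'contact_force': array([0.24787063, 0.2788491 , 0.02708014]), 'moment': array([ 0.01135848,  0.04991229, -0.02871209]), 'width': 0.08561139807535952} 0.0187
```

View pics/side0.png

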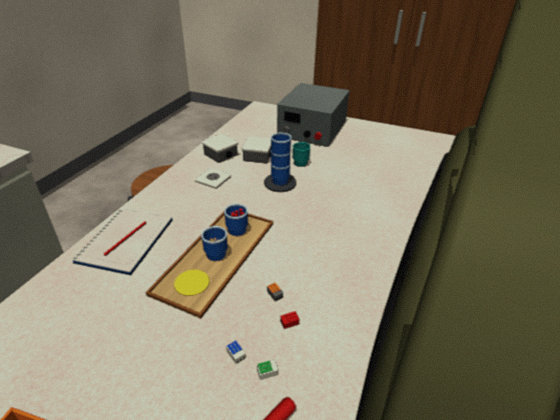

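View pics/top0.png

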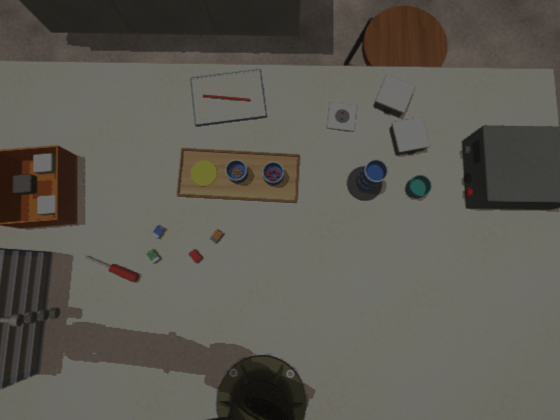

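The side view shows the three-cup stack at about (281,160), a turquoise cup at (302,153), the yellow disc at (191,282), and the orange connector at (275,291), with the red one at (290,319). In the top view the stack rim is at about (375,171), the disc at (204,174) and the orange connector at (217,236). Next I'll measure these.

```bash
cat > h.py <<'E'
import numpy as np,cv2
from cell import r
C={n:r.calibration(n) for n in("side","top")}
def ray(n,u,v):
    K=np.array(C[n]["camera_matrix"]);T=np.array(C[n]["world_to_cam"])
    d=T[:3,:3].T@np.linalg.solve(K,[u,v,1.]);o=-T[:3,:3].T@T[:3,3];return o,d
def plane(n,u,v,z):
    o,d=ray(n,u,v);return o+d*(z-o[2])/d[2]
def proj(n,p):
    K=np.array(C[n]["camera_matrix"]);T=np.array(C[n]["world_to_cam"])
    q=K@(T[:3,:3]@np.asarray(p,float)+T[:3,3]);return q[:2]/q[2]
def planepts(n,pts,z): return np.array([plane(n,u,v,z) for u,v in pts])
E
python3 - <<'E'
import cv2
for n,(x0,y0,x1,y1) in {"side":(250,120,330,200),"top":(340,145,440,205)}.items():
    i=cv2.imread(f"pics/{n}0.png")[y0:y1,x0:x1];cv2.imwrite(f"pics/{n}0a.png",cv2.resize(i,None,fx=7,fy=7,interpolation=cv2.INTER_CUBIC))
a=cv2.imread("pics/top0.png")[215:275,140:240];cv2.imwrite("pics/top0c.png",cv2.resize(a,None,fx=8,fy=8,interpolation=cv2.INTER_CUBIC))
a=cv2.imread("pics/side0.png")[275:335,250:320];cv2.imwrite("pics/side0c.png",cv2.resize(a,None,fx=8,fy=8,interpolation=cv2.INTER_CUBIC))
E
```

```text
(no output)
```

View pics/side0a.png

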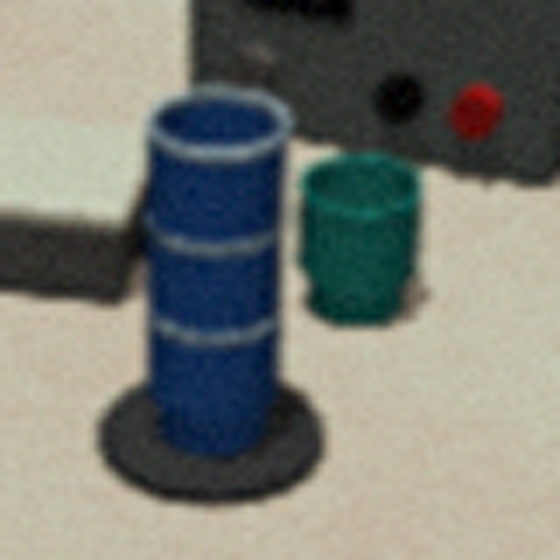

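View pics/top0a.png

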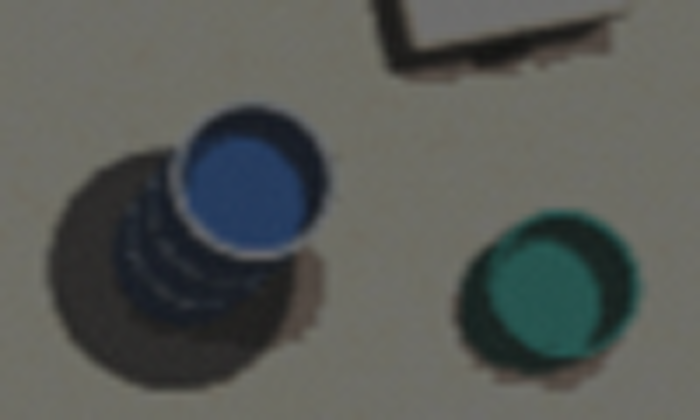

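View pics/top0c.png

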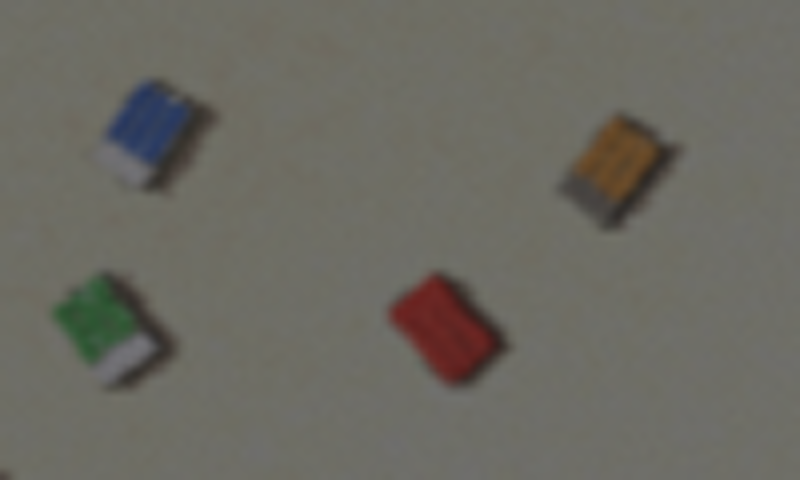

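View pics/side0c.png

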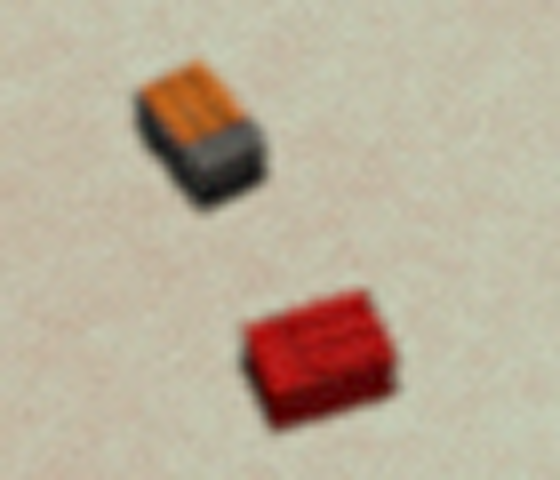

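```bash
python3 - <<'E'
from h import *
np.set_printoptions(precision=4,suppress=True)
T=cv2.imread("pics/top0.png");S=cv2.imread("pics/side0.png")
f=lambda x0,y0,k,x,y:(x0+(x+.5)/k-.5,y0+(y+.5)/k-.5)
# rim
p=f(340,145,7,251,182);print("rim top",plane("top",*p,.156))
# extents of rim (outer): left 172 right 331, up 102, down 259
print(planepts("top",[f(340,145,7,*q) for q in [(172,182),(331,182),(251,102),(251,260)]],.156))
print("rim side",planepts("side",[f(250,120,7,*q) for q in [(148,123),(294,123),(221,85),(221,160)]],.156), plane("side",*f(250,120,7,221,122.5),.156))
# stand ellipse top view
print("stand",plane("top",*f(340,145,7,172,268),.008),plane("side",*f(250,120,7,211,432),.008))
def big(n,mask,z):
    k,l,s,c=cv2.connectedComponentsWithStats(mask.astype(np.uint8));i=1+np.argmax(s[1:,4])
    cn,_=cv2.findContours((l==i).astype(np.uint8),0,1)
    ct=max(cn,key=len)[:,0,:]
    P=planepts(n,ct,z)[:,:2].astype(np.float32)*1000
    return c[i],s[i],P
for n,I in(("top",T),("side",S)):
    H=cv2.cvtColor(I,cv2.COLOR_BGR2HSV)
    m=(H[...,0]>25)&(H[...,0]<33)&(H[...,1]>190)
    if n=="side": m[:240]=0
    c,s,P=big(n,m,.009);print(n,"disc",c,s,plane(n,*c,.009),cv2.fitEllipse(P))
    m=(H[...,0]>8)&(H[...,0]<22)&(H[...,1]>120)
    W=np.zeros_like(m); 
    if n=="top":W[225:248,205:230]=1
    else: W[278:305,262:288]=1
    c,s,P=big(n,m&W,.0194);print(n,"levers",c,s,plane(n,*c,.0194),cv2.minAreaRect(P))
# connector body top corners
for n,q in(("top",[f(140,215,8,*x) for x in[(620,112),(668,150),(612,228),(560,186)]]),("side",[f(250,275,8,*x) for x in[(138,92),(200,60),(265,130),(200,157)]])):
    P=planepts(n,q,.0185);print(n,P,P.mean(0));
    for i in range(4):
        d=P[(i+1)%4]-P[i];print(np.linalg.norm(d),np.degrees(np.arctan2(d[1],d[0])))
for nm,uv in dict(screws=(237,171),plugs=(274,173),turq=(419,186)).items(): print(nm,plane("top",*uv,.07))
E
```

```text
rim top [ 0.5866 -0.2751  0.156 ]
[[ 0.5861 -0.2473  0.156 ]
 [ 0.587  -0.3032  0.156 ]
 [ 0.6156 -0.2756  0.156 ]
 [ 0.5585 -0.2746  0.156 ]]
rim side [[ 0.6087 -0.2563  0.156 ]
 [ 0.5553 -0.28    0.156 ]
 [ 0.595  -0.3     0.156 ]
 [ 0.5699 -0.2386  0.156 ]] [ 0.5822 -0.2686  0.156 ]
stand [ 0.5874 -0.2758  0.008 ] [ 0.5842 -0.2693  0.008 ]Traceback (most recent call last):
  File "<stdin>", line 22, in <module>
  File "<stdin>", line 13, in big
    return _wrapfunc(a, 'argmax', axis=axis, out=out, **kwds)
    return bound(*args, **kwds)
ValueError: attempt to get argmax of an empty sequence
```

```bash
python3 - <<'E'
from h import *
np.set_printoptions(precision=4,suppress=True)
T=cv2.imread("pics/top0.png");S=cv2.imread("pics/side0.png")
f=lambda x0,y0,k,x,y:(x0+(x+.5)/k-.5,y0+(y+.5)/k-.5)
def big(n,mask,z):
    k,l,s,c=cv2.connectedComponentsWithStats(mask.astype(np.uint8));i=1+np.argmax(s[1:,4])
    cn,_=cv2.findContours((l==i).astype(np.uint8),0,1)
    ct=max(cn,key=len)[:,0,:]
    P=planepts(n,ct,z)[:,:2].astype(np.float32)*1000
    return c[i],s[i],P
for n,I,(x0,y0) in(("top",T,(204,174)),("side",S,(191,282))):
    H=cv2.cvtColor(I,cv2.COLOR_BGR2HSV)
    print(H[y0,x0])
    m=(abs(H[...,0].astype(int)-H[y0,x0,0])<4)&(H[...,1]>H[y0,x0,1]-50)
    W=np.zeros_like(m);W[y0-20:y0+20,x0-25:x0+25]=1
    c,s,P=big(n,m&W,.009);print(n,"disc",c,s,plane(n,*c,.009),cv2.fitEllipse(P))
    W=np.zeros_like(m)
    if n=="top":W[225:248,205:230]=1
    else: W[278:305,262:288]=1
    m=(H[...,0]>5)&(H[...,0]<22)&(H[...,1]>110)
    c,s,P=big(n,m&W,.0194);print(n,"levers",c,s,plane(n,*c,.0194),cv2.minAreaRect(P))
for n,q in(("top",[f(140,215,8,*x) for x in[(620,112),(668,150),(612,228),(560,186)]]),("side",[f(250,275,8,*x) for x in[(138,92),(200,60),(265,130),(200,157)]])):
    P=planepts(n,q,.0185);print(n,P,P.mean(0));
    for i in range(4):
        d=P[(i+1)%4]-P[i];print(np.linalg.norm(d),np.degrees(np.arctan2(d[1],d[0])))
for nm,uv in dict(screws=(237,171),plugs=(274,173),turq=(419,186)).items(): print(nm,plane("top",*uv,.07))
print(r.observe()['orientation'])
E
```

```text
[ 30 147 109]
top disc [203.3109 172.8906] [191 161  26  25 521] [0.6086 0.1812 0.009 ] ((608.75439453125, 181.20303344726562), (71.52597045898438, 71.9453125), 27.01947593688965)
top levers [216.7705 234.4754] [212 230  10  10  61] [0.4332 0.1332 0.0194] ((433.1359558105469, 132.92613220214844), (20.07080841064453, 22.254749298095703), 54.7542724609375)
[ 28 195 195]
side disc [191.278  282.0184] [174 269  35  26 705] [0.6059 0.1853 0.009 ] ((606.3890380859375, 184.1203155517578), (72.46052551269531, 74.29044342041016), 102.82221221923828)
side levers [273.5233 287.6163] [268 283  13  10  86] [0.4312 0.1375 0.0194] ((431.45025634765625, 137.4590606689453), (21.417978286743164, 23.739715576171875), 51.48215866088867)
top [[0.4496 0.1332 0.0185]
 [0.4368 0.1161 0.0185]
 [0.4097 0.1342 0.0185]
 [0.4238 0.1527 0.0185]] [0.43   0.1341 0.0185]
0.0213773546837499 -126.82975882778385
0.0325412911294165 146.27922607627767
0.023252794519581742 52.79780264118162
0.03234243481082724 -37.0247320755069
side [[0.4464 0.1384 0.0185]
 [0.4357 0.1213 0.0185]
 [0.4103 0.1372 0.0185]
 [0.4225 0.1525 0.0185]] [0.4287 0.1373 0.0185]
0.020174111726725175 -122.06785325927612
0.029938697709964452 147.83697624503603
0.019509220541074353 51.6056323760226
0.027798543445066853 -30.554883031449442
screws [0.6008 0.0774 0.07  ]
plugs [ 0.5969 -0.0222  0.07  ]
turq [ 0.5678 -0.4097  0.07  ]
[-0.0001  0.1256  0.9921 -0.0008]
```

```bash
cat >> h.py <<'E'
from scipy.spatial.transform import Rotation as R
def pose():
    o=r.observe();q=o["orientation"];return o,np.array(o["eef_pos"]),R.from_quat([q[1],q[2],q[3],q[0]])
def target_rot(yaw): # tool y along yaw, z down
    y=np.array([np.cos(yaw),np.sin(yaw),0]);z=np.array([0,0,-1.]);return R.from_matrix(np.c_[np.cross(y,z),y,z])
def plan(p,yaw=None,n=None,step=.045,show=5,tstep=.145):
    o,c,Q=pose();p=np.asarray(p,float)
    rv=np.zeros(3)
    if yaw is not None:
        rv=min(((Q.inv()*target_rot(yaw+k)).as_rotvec() for k in(0,np.pi)),key=np.linalg.norm)
    D=p-c;N=n or max(1,int(np.ceil(max(np.linalg.norm(D)/step,np.linalg.norm(rv)/tstep))))
    print("t %.2f pos"%o["time"],np.round(c,4),"yaw y %.2f"%np.degrees(np.arctan2(*Q.as_matrix()[1::-1,1])),"tilt",np.round(Q.as_matrix()[:2,2],4),"F",np.round(o["contact_force"],2),"w %.4f"%o["width"],"N",N)
    for i in range(min(N,show)):
        print(np.round(Q.inv().apply(D/N),4).tolist()+np.round(rv/N,3).tolist()); Q=Q*R.from_rotvec(rv/N)
E
python3 -c "
from h import *
plan([.55,.2,.25],np.radians(10),show=12)"
```

```text
t 0.10 pos [0.1557 0.6048 0.2305] yaw y 75.57 tilt [-0.0003 -0.0015] F [0.25 0.28 0.03] w 0.0856 N 13
[-0.0371, -0.0226, -0.0015, -0.0, 0.0, 0.088]
[-0.039, -0.0193, -0.0015, -0.0, 0.0, 0.088]
[-0.0405, -0.0158, -0.0015, -0.0, 0.0, 0.088]
[-0.0417, -0.0121, -0.0015, -0.0, 0.0, 0.088]
[-0.0427, -0.0084, -0.0015, -0.0, 0.0, 0.088]
[-0.0432, -0.0046, -0.0015, -0.0, 0.0, 0.088]
[-0.0435, -0.0008, -0.0015, -0.0, 0.0, 0.088]
[-0.0434, 0.003, -0.0015, -0.0, 0.0, 0.088]
[-0.0429, 0.0068, -0.0015, -0.0, 0.0, 0.088]
[-0.0422, 0.0106, -0.0015, -0.0, 0.0, 0.088]
[-0.0411, 0.0142, -0.0015, -0.0, 0.0, 0.088]
[-0.0397, 0.0178, -0.0015, -0.0, 0.0, 0.088]
```

>>> arm_command([
  [[-0.037, -0.023, -0.0015, 0, 0, 0.088, 0.085], [-0.039, -0.019, -0.0015, 0, 0, 0.088, 0.085], [-0.0405, -0.016, -0.0015, 0, 0, 0.088, 0.085], [-0.042, -0.012, -0.0015, 0, 0, 0.088, 0.085], [-0.043, -0.008, -0.0015, 0, 0, 0.088, 0.085]],
])

```text
time: 0.6
eef_pos: [0.3088, 0.4477, 0.2386]
orientation: [-0.0, 0.341, 0.94, -0.0]
contact_force: [0.7, 0.9, 0.4]
width: 0.0848
```

>>> arm_command([
  [[-0.043, -0.005, -0.0015, 0, 0, 0.088, 0.085], [-0.0435, -0.001, -0.0015, 0, 0, 0.088, 0.085], [-0.0435, 0.003, -0.0015, 0, 0, 0.088, 0.085], [-0.043, 0.007, -0.0015, 0, 0, 0.088, 0.085], [-0.042, 0.0105, -0.0015, 0, 0, 0.088, 0.085]],
])

```text
time: 1.1
eef_pos: [0.4601, 0.2919, 0.2462]
orientation: [-0.0, 0.538, 0.843, -0.0]
contact_force: [0.5, 0.1, 0.3]
width: 0.0851
```

```bash
python3 -c "
from h import *
plan([.55,.2,.25],np.radians(10));plan([.585,-.2725,.245],0,show=14)"
```

```text
t 1.10 pos [0.4601 0.2919 0.2462] yaw y 24.95 tilt [-0.0004 -0.0002] F [0.51 0.13 0.27] w 0.0851 N 3
[-0.0404, 0.0143, -0.0013, -0.0, 0.0, 0.087]
[-0.039, 0.0177, -0.0013, -0.0, 0.0, 0.087]
[-0.0373, 0.021, -0.0013, -0.0, 0.0, 0.087]
t 1.10 pos [0.4601 0.2919 0.2462] yaw y 24.95 tilt [-0.0004 -0.0002] F [0.51 0.13 0.27] w 0.0851 N 13
[-0.0434, -0.0096, 0.0001, -0.0, 0.0, 0.033]
[-0.0437, -0.0081, 0.0001, -0.0, 0.0, 0.033]
[-0.044, -0.0067, 0.0001, -0.0, 0.0, 0.033]
[-0.0442, -0.0052, 0.0001, -0.0, 0.0, 0.033]
[-0.0443, -0.0037, 0.0001, -0.0, 0.0, 0.033]
[-0.0444, -0.0022, 0.0001, -0.0, 0.0, 0.033]
[-0.0445, -0.0007, 0.0001, -0.0, 0.0, 0.033]
[-0.0445, 0.0008, 0.0001, -0.0, 0.0, 0.033]
[-0.0444, 0.0022, 0.0001, -0.0, 0.0, 0.033]
[-0.0443, 0.0037, 0.0001, -0.0, 0.0, 0.033]
[-0.0442, 0.0052, 0.0001, -0.0, 0.0, 0.033]
[-0.044, 0.0067, 0.0001, -0.0, 0.0, 0.033]
[-0.0437, 0.0081, 0.0001, -0.0, 0.0, 0.033]
```

>>> arm_command([
  [[-0.0435, -0.0095, 0, 0, 0, 0.033, 0.085], [-0.0435, -0.008, 0, 0, 0, 0.033, 0.085], [-0.044, -0.0065, 0, 0, 0, 0.033, 0.085], [-0.044, -0.005, 0, 0, 0, 0.033, 0.085], [-0.0445, -0.0035, 0, 0, 0, 0.033, 0.085]],
])

```text
time: 1.6
eef_pos: [0.5089, 0.0752, 0.2461]
orientation: [-0.0, 0.604, 0.797, -0.0]
contact_force: [2.4, 0.1, -0.0]
width: 0.0847
```

>>> arm_command([
  [[-0.0445, -0.002, 0, 0, 0, 0.033, 0.085], [-0.0445, -0.0005, 0, 0, 0, 0.033, 0.085], [-0.0445, 0.001, 0, 0, 0, 0.033, 0.085], [-0.0445, 0.002, 0, 0, 0, 0.033, 0.085], [0, 0, 0, 0, 0, 0, 0.085]],
])

```text
time: 2.1
eef_pos: [0.5489, -0.1043, 0.246]
orientation: [0.001, 0.659, 0.752, -0.002]
contact_force: [-0.5, 0.3, 0.3]
width: 0.0847
```

```bash
python3 -c "
from h import *
plan([.585,-.2725,.245],0)"
```

```text
t 2.10 pos [ 0.5489 -0.1043  0.246 ] yaw y 7.54 tilt [-0.0003 -0.0044] F [-0.53  0.26  0.33] w 0.0847 N 4
[-0.0429, 0.0034, 0.0004, -0.0, 0.001, 0.033]
[-0.0427, 0.0048, 0.0004, -0.0, 0.001, 0.033]
[-0.0425, 0.0062, 0.0003, -0.0, 0.001, 0.033]
[-0.0423, 0.0076, 0.0003, -0.0, 0.001, 0.033]
```

>>> arm_command([
  [[-0.043, 0.0035, 0, 0, 0, 0.033, 0.085], [-0.0425, 0.005, 0, 0, 0, 0.033, 0.085], [-0.0425, 0.006, 0, 0, 0, 0.033, 0.085], [-0.0425, 0.0075, 0, 0, 0, 0.033, 0.085], [0, 0, 0, 0, 0, 0, 0.085]],
])

```text
time: 2.6
eef_pos: [0.5855, -0.2713, 0.2453]
orientation: [0.001, 0.707, 0.708, -0.002]
contact_force: [0.0, -0.1, 0.7]
width: 0.0846
```

```bash
python3 -c "
from h import *
for n in ('side','top'):
    I=r.capture(n)[:,:,::-1]
    x0,y0=(220,60) if n=='side' else (300,100)
    a=cv2.resize(I[y0:y0+140,x0:x0+140],None,fx=4,fy=4,interpolation=cv2.INTER_CUBIC);cv2.imwrite(f'pics/{n}1.png',a)
    for p in([.585,-.2725,.245],[.585,-.2725,.156]): print(n,p,(proj(n,p)-[x0,y0])*4)
plan([.585,-.2725,.245],0)"
```

```text
side [0.585, -0.2725, 0.245] [245.38271614 184.58687136]
side [0.585, -0.2725, 0.156] [242.96545996 305.22422326]
top [0.585, -0.2725, 0.245] [332.10973863 246.74711625]
top [0.585, -0.2725, 0.156] [297.51705136 284.72141939]
t 2.70 pos [ 0.5864 -0.265   0.2454] yaw y 0.47 tilt [-0.0015  0.0006] F [-0.41  0.31  0.49] w 0.0849 N 1
[-0.0075, -0.0014, 0.0004, -0.001, -0.001, 0.008]
```

View pics/side1.png

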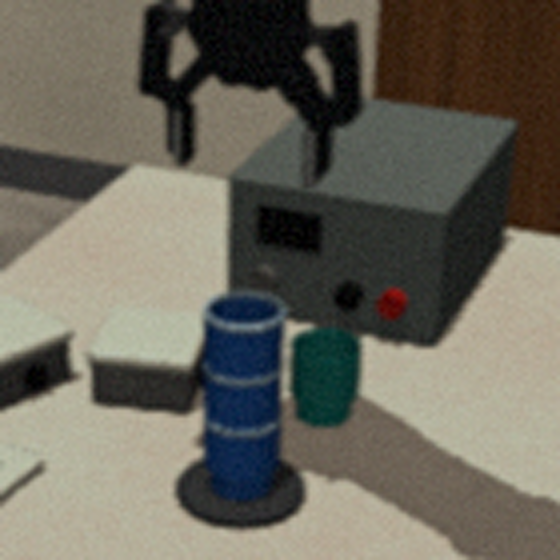

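View pics/top1.png

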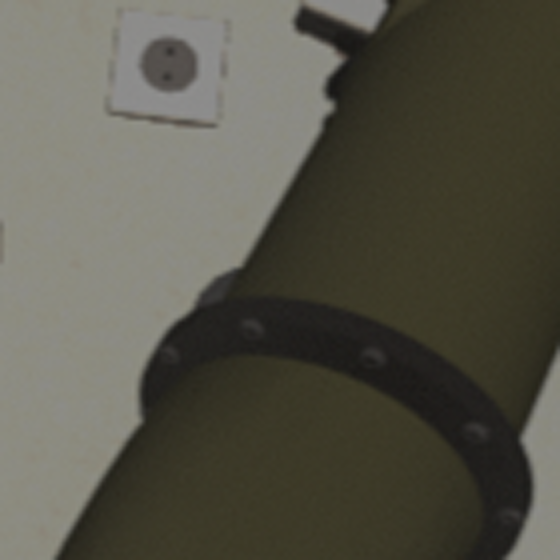

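```bash
python3 -c "
from h import *
plan([.585,-.2725,.245],0)
x=np.array([220,60])
for p in([.5864-.0425,-.265,.258],[.5864+.0425,-.265,.258],[.5864,-.265,.258],[.586,-.274,.156],[.583,-.269,.156],[.595,-.2725,.156],[.585,-.2625,.156]): print(p,(proj('side',p)-x)*4)
"
```

```text
t 2.70 pos [ 0.5864 -0.265   0.2454] yaw y 0.47 tilt [-0.0015  0.0006] F [-0.41  0.31  0.49] w 0.0849 N 1
[-0.0075, -0.0014, 0.0004, -0.001, -0.001, 0.008]
[0.5439, -0.265, 0.258] [299.66496239 179.79838874]
[0.6289, -0.265, 0.258] [180.86113522 159.59316315]
[0.5864, -0.265, 0.258] [239.52291687 169.56990009]
[0.586, -0.274, 0.156] [242.45657131 304.0852534 ]
[0.583, -0.269, 0.156] [243.71732725 307.80553341]
[0.595, -0.2725, 0.156] [229.82491318 302.61730661]
[0.585, -0.2625, 0.156] [237.54161983 311.12368601]
```

>>> arm_command([
  [[0, 0, 0.02, 0, 0, 0, 0.085], [0, 0, 0.02, 0, 0, 0, 0.085], [0, 0, 0.02, 0, 0, 0, 0.085], [0, 0, 0, 0, 0, 0, 0.085], [0, 0, 0, 0, 0, 0, 0.085]],
])

```text
time: 3.2
eef_pos: [0.5871, -0.2628, 0.1866]
orientation: [-0.0, 0.703, 0.711, 0.0]
contact_force: [-0.2, 0.0, 0.6]
width: 0.0852
```

```bash
python3 -c "
from h import *
plan([.585,-.2715,.115],0,n=5)"
```

```text
t 3.20 pos [ 0.5871 -0.2628  0.1866] yaw y 0.68 tilt [-0.0004  0.0009] F [-0.23  0.05  0.56] w 0.0852 N 5
[-0.0017, -0.0004, 0.0143, -0.0, -0.0, 0.002]
[-0.0017, -0.0004, 0.0143, -0.0, -0.0, 0.002]
[-0.0017, -0.0004, 0.0143, -0.0, -0.0, 0.002]
[-0.0017, -0.0004, 0.0143, -0.0, -0.0, 0.002]
[-0.0017, -0.0004, 0.0143, -0.0, -0.0, 0.002]
```

>>> arm_command([
  [[-0.0045, -0.001, 0, 0, 0, 0.006, 0.085], [-0.0045, -0.001, 0.005, 0, 0, 0.006, 0.085], [0, 0, 0.02, 0, 0, 0, 0.085], [0, 0, 0.02, 0, 0, 0, 0.085], [0, 0, 0, 0, 0, 0, 0.085]],
])

```text
time: 3.7
eef_pos: [0.5834, -0.2732, 0.1391]
orientation: [-0.002, 0.708, 0.706, -0.001]
contact_force: [-0.5, 0.2, -0.6]
width: 0.0851
```

>>> arm_command([
  [[0, 0, 0.013, 0, 0, 0, 0.085], [0, 0, 0.013, 0, 0, 0, 0.085], [0, 0, 0, 0, 0, 0, 0.085], [0, 0, 0, 0, 0, 0, 0.085]],
])

```text
time: 4.1
eef_pos: [0.5848, -0.2735, 0.1152]
orientation: [-0.0, 0.708, 0.706, -0.0]
contact_force: [-1.3, 0.1, 0.5]
width: 0.0849
```

```bash
python3 -c "
from h import *
plan([.585,-.2715,.115],0)
for n in ('side',):
    I=r.capture(n)[:,:,::-1]
    x0,y0=(240,90) 
    a=cv2.resize(I[y0:y0+100,x0:x0+90],None,fx=6,fy=6,interpolation=cv2.INTER_CUBIC);cv2.imwrite(f'pics/{n}2.png',a)"
```

```text
t 4.10 pos [ 0.5848 -0.2735  0.1152] yaw y -0.12 tilt [-0.0004  0.0001] F [-1.25  0.08  0.55] w 0.0849 N 1
[0.002, 0.0002, 0.0002, -0.0, -0.0, -0.002]
```

View pics/side2.png

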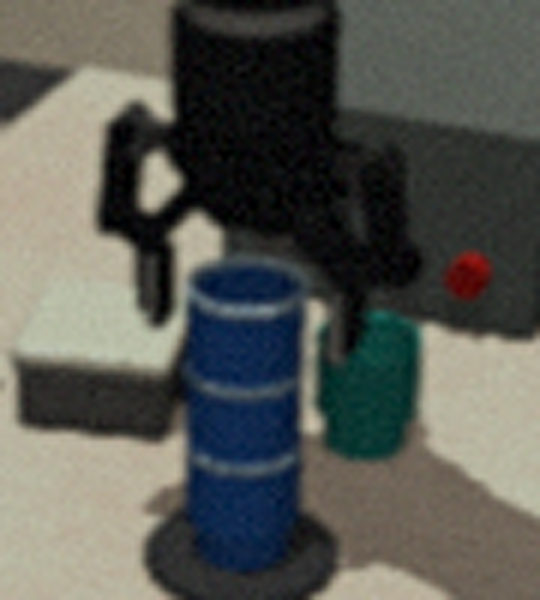

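>>> arm_command([
  [[0, 0, 0, 0, 0, 0, 0.062], [0, 0, 0, 0, 0, 0, 0.062], [0, 0, 0, 0, 0, 0, 0.055], [0, 0, 0, 0, 0, 0, 0.055], [0, 0, 0, 0, 0, 0, 0.055]],
], grip_force=30)

```text
time: 4.65
eef_pos: [0.5867, -0.2737, 0.1167]
orientation: [0.002, 0.708, 0.707, 0.001]
contact_force: [3.4, 0.8, 5.8]
width: 0.0585
```

>>> arm_command([
  [[0, 0, 0, 0, 0, 0, 0.05], [0, 0, 0, 0, 0, 0, 0.05], [0, 0, -0.002, 0, 0, 0, 0.05], [0, 0, -0.002, 0, 0, 0, 0.05], [0, 0, 0, 0, 0, 0, 0.05]],
], grip_force=35)

```text
time: 5.15
eef_pos: [0.5856, -0.2733, 0.1192]
orientation: [0.0, 0.708, 0.707, 0.0]
contact_force: [5.5, 0.1, -1.2]
width: 0.0582
```

>>> arm_command([
  [[0, 0, -0.003, 0, 0, 0, 0.05], [0, 0, -0.003, 0, 0, 0, 0.05], [0, 0, -0.003, 0, 0, 0, 0.05], [0, 0, 0, 0, 0, 0, 0.05]],
])

```text
time: 5.55
eef_pos: [0.5853, -0.2733, 0.1283]
orientation: [0.0, 0.708, 0.706, 0.0]
contact_force: [4.0, -0.2, -1.7]
width: 0.0583
```

```bash
python3 -c "
from h import *
plan([.585,-.2715,.115],0)
for n in ('side',):
    I=r.capture(n)[:,:,::-1]
    x0,y0=(240,90) 
    a=cv2.resize(I[y0:y0+100,x0:x0+90],None,fx=6,fy=6,interpolation=cv2.INTER_CUBIC);cv2.imwrite(f'pics/{n}3.png',a)"
```

```text
t 5.55 pos [ 0.5853 -0.2733  0.1283] yaw y -0.10 tilt [ 0.0005 -0.    ] F [ 4.   -0.23 -1.69] w 0.0583 N 1
[0.0018, -0.0003, 0.0133, 0.0, 0.0, -0.002]
```

View pics/side3.png

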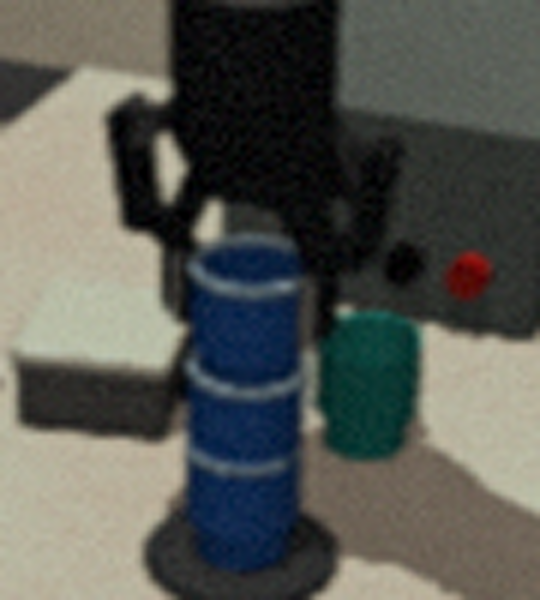

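>>> arm_command([
  [[0, 0.001, -0.003, 0, 0, 0, 0.05], [0, 0, -0.003, 0, 0, 0, 0.05], [0, 0, -0.003, 0, 0, 0, 0.05], [0, 0, -0.003, 0, 0, 0, 0.05], [0, 0, -0.003, 0, 0, 0, 0.05]],
])

```text
time: 6.1
eef_pos: [0.5851, -0.2736, 0.1436]
orientation: [-0.0, 0.708, 0.706, -0.0]
contact_force: [0.4, 0.8, -0.5]
width: 0.0577
```

>>> arm_command([
  [[0, 0, -0.008, 0, 0, 0, 0.05], [0, 0, -0.012, 0, 0, 0, 0.05], [0, 0, -0.015, 0, 0, 0, 0.05], [0, 0, -0.01, 0, 0, 0, 0.05], [0, 0, 0, 0, 0, 0, 0.05]],
])

```text
time: 6.6
eef_pos: [0.5867, -0.2741, 0.1906]
orientation: [0.002, 0.708, 0.706, 0.001]
contact_force: [0.3, -0.3, -0.1]
width: 0.0577
```

```bash
python3 -c "
from h import *
plan([.607,.183,.18],0,show=12)
for n in ('side',):
    I=r.capture(n)[:,:,::-1]
    x0,y0=(240,90) 
    a=cv2.resize(I[y0:y0+100,x0:x0+90],None,fx=6,fy=6,interpolation=cv2.INTER_CUBIC);cv2.imwrite(f'pics/{n}4.png',a)"
```

```text
t 6.60 pos [ 0.5867 -0.2741  0.1906] yaw y -0.12 tilt [ 0.0032 -0.0015] F [ 0.26 -0.27 -0.07] w 0.0577 N 11
[0.0416, 0.0018, 0.0009, 0.0, 0.0, -0.0]
[0.0416, 0.0018, 0.0009, 0.0, 0.0, -0.0]
[0.0416, 0.0018, 0.0009, 0.0, 0.0, -0.0]
[0.0416, 0.0018, 0.0009, 0.0, 0.0, -0.0]
[0.0416, 0.0018, 0.0009, 0.0, 0.0, -0.0]
[0.0416, 0.0018, 0.0009, 0.0, 0.0, -0.0]
[0.0416, 0.0018, 0.0009, 0.0, 0.0, -0.0]
[0.0416, 0.0018, 0.0009, 0.0, 0.0, -0.0]
[0.0416, 0.0018, 0.0009, 0.0, 0.0, -0.0]
[0.0416, 0.0018, 0.001, 0.0, 0.0, -0.0]
[0.0416, 0.0018, 0.001, 0.0, 0.0, -0.0]
```

View pics/side4.png

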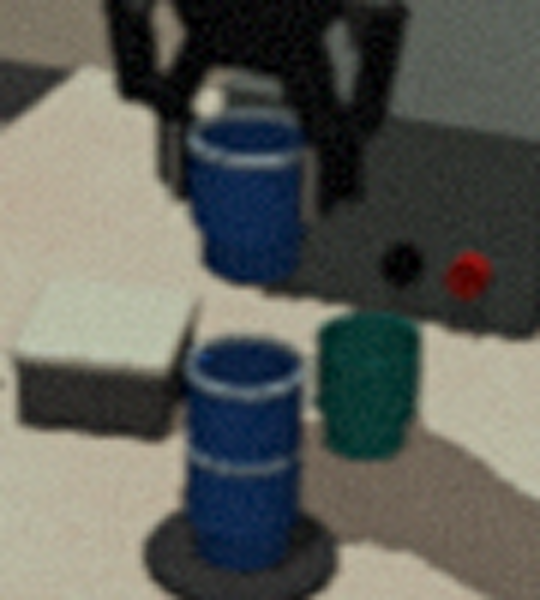

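>>> arm_command([
  [[0.02, 0.001, 0, 0, 0, 0, 0.05], [0.035, 0.002, 0, 0, 0, 0, 0.05], [0.04, 0.002, 0, 0, 0, 0, 0.05], [0.04, 0.002, 0, 0, 0, 0, 0.05], [0.04, 0.002, 0, 0, 0, 0, 0.05]],
])

```text
time: 7.15
eef_pos: [0.5947, -0.0968, 0.1876]
orientation: [-0.001, 0.708, 0.706, -0.0]
contact_force: [0.1, 0.6, -1.1]
width: 0.0577
```

>>> arm_command([
  [[0.04, 0.002, 0, 0, 0, 0, 0.05], [0.04, 0.002, 0, 0, 0, 0, 0.05], [0.04, 0.002, 0, 0, 0, 0, 0.05], [0.04, 0.002, 0, 0, 0, 0, 0.05], [0.03, 0.001, 0, 0, 0, 0, 0.05]],
])

```text
time: 7.65
eef_pos: [0.604, 0.0949, 0.1875]
orientation: [-0.001, 0.707, 0.707, -0.0]
contact_force: [-0.0, 0.4, -0.8]
width: 0.0579
```

>>> arm_command([
  [[0.03, 0.001, 0, 0, 0, 0, 0.05], [0.03, 0.001, 0, 0, 0, 0, 0.05], [0.02, 0, 0, 0, 0, 0, 0.05], [0, 0, 0, 0, 0, 0, 0.05], [0, 0, 0, 0, 0, 0, 0.05]],
])

```text
time: 8.15
eef_pos: [0.6064, 0.1713, 0.1876]
orientation: [-0.0, 0.708, 0.707, -0.001]
contact_force: [0.6, -1.2, -0.6]
width: 0.0583
```

```bash
python3 -c "
from h import *
plan([.607,.183,.18],0,show=2)"
```

```text
t 8.15 pos [0.6064 0.1713 0.1876] yaw y -0.07 tilt [-0.0011 -0.001 ] F [ 0.63 -1.24 -0.56] w 0.0583 N 1
[0.0117, 0.0006, 0.0075, -0.001, 0.001, -0.001]
```

>>> arm_command([
  [[0.0115, 0.0005, 0.02, 0, 0, 0, 0.05], [0, 0, 0.035, 0, 0, 0, 0.05], [0, 0, 0.04, 0, 0, 0, 0.05], [0, 0, 0.03, 0, 0, 0, 0.05], [0, 0, 0.012, 0, 0, 0, 0.05]],
])

```text
time: 8.65
eef_pos: [0.6056, 0.1805, 0.0482]
orientation: [-0.001, 0.709, 0.706, -0.003]
contact_force: [-1.0, -0.2, -0.3]
width: 0.0585
```

```bash
python3 -c "
from h import *
I=r.capture('side')[:,:,::-1]
plan([.607,.183,.033],0,show=2)
x0,y0=(140,180) 
a=cv2.resize(I[y0:y0+130,x0:x0+140],None,fx=5,fy=5,interpolation=cv2.INTER_CUBIC)[:600];cv2.imwrite(f'pics/side5.png',a)"
```

```text
t 8.70 pos [0.6056 0.1808 0.0478] yaw y -0.23 tilt [-0.005  -0.0025] F [-0.07  0.68 -1.88] w 0.0582 N 1
[0.0023, 0.0015, 0.0148, -0.005, 0.003, -0.004]
```

View pics/side5.png

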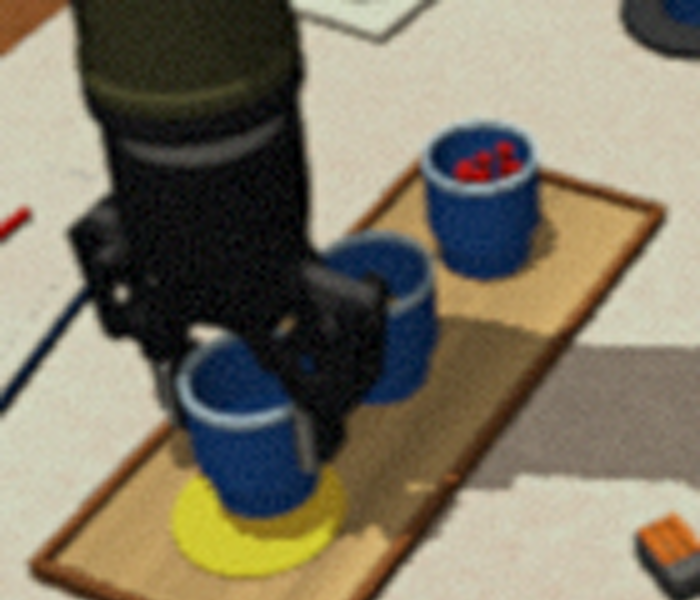

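```bash
python3 -c "
from h import *
for c in ([.606,.1815,.024],[.597,-.022,.009]):
    c=np.array(c)
    print((proj('side',c)-[140,180])*5,(proj('side',c+[0,0,.064])-[140,180])*5)
print((proj('side',[.607,.183,.009])-[140,180])*5)
I=cv2.imread('pics/side5.png')[300:540,150:380];cv2.imwrite('pics/side5b.png',cv2.resize(I,None,fx=2.4,fy=2.4))
J=r.capture('top')[:,:,::-1][130:215,160:310];cv2.imwrite('pics/top5.png',cv2.resize(J,None,fx=5,fy=5,interpolation=2))
"
```

```text
[257.07072372 480.07653762] [239.69783006 371.55925775]
[492.0063815  238.50000575] [486.33305878 138.23919094]
[257.10254327 505.83096891]
```

View pics/side5b.png

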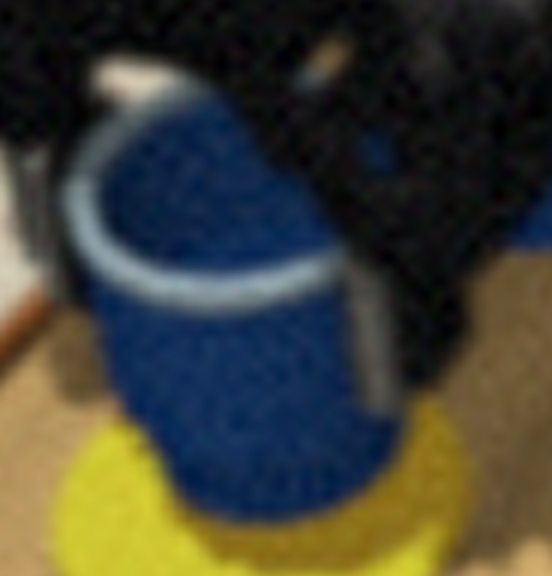

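View pics/top5.png

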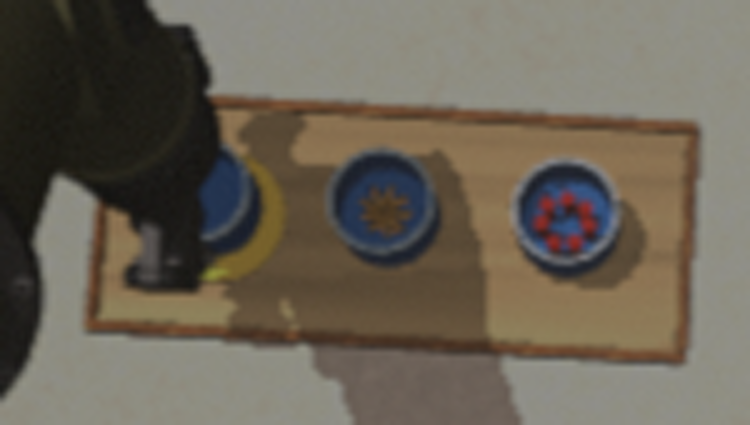

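>>> arm_command([
  [[0.001, 0.001, 0.005, 0, 0, 0, 0.05], [0.001, 0, 0.003, 0, 0, 0, 0.05], [0, 0, 0.002, 0, 0, 0, 0.05], [0, 0, 0, 0, 0, 0, 0.05]],
])

```text
time: 9.15
eef_pos: [0.6085, 0.1852, 0.0418]
orientation: [0.0, 0.708, 0.706, 0.0]
contact_force: [0.0, 0.1, 0.1]
width: 0.0582
```

```bash
python3 -c "
from h import *
plan([.607,.183,.033],0,show=2)"
```

```text
t 9.15 pos [0.6085 0.1852 0.0418] yaw y -0.10 tilt [0.0008 0.0003] F [0.02 0.13 0.09] w 0.0582 N 1
[-0.0022, -0.0015, 0.0088, 0.001, -0.0, -0.002]
```

>>> arm_command([
  [[-0.001, -0.001, 0.002, 0, 0, 0, 0.05], [0, 0, 0.002, 0, 0, 0, 0.05], [0, 0, 0.001, 0, 0, 0, 0.05], [0, 0, 0, 0, 0, 0, 0.05]],
])

```text
time: 9.55
eef_pos: [0.6072, 0.184, 0.0361]
orientation: [-0.0, 0.708, 0.706, -0.0]
contact_force: [0.2, -1.1, -0.5]
width: 0.0577
```

>>> arm_command([
  [[0, 0, 0.001, 0, 0, 0, 0.05], [0, 0, 0.001, 0, 0, 0, 0.05], [0, 0, 0, 0, 0, 0, 0.05]],
])

```text
time: 9.85
eef_pos: [0.6072, 0.184, 0.0341]
orientation: [-0.0, 0.708, 0.706, -0.0]
contact_force: [-0.6, 0.5, -0.8]
width: 0.0583
```

```bash
python3 -c "
from h import *
I=r.capture('side')[:,:,::-1]
plan([.607,.183,.033],0,show=2)
I=I[235:305,160:240];cv2.imwrite('pics/side6.png',cv2.resize(I,None,fx=7,fy=7,interpolation=2))"
```

```text
t 9.90 pos [0.6072 0.1839 0.0342] yaw y -0.12 tilt [-0.0002 -0.0001] F [ 0.33  0.62 -0.12] w 0.0580 N 1
[-0.0009, -0.0002, 0.0012, -0.0, 0.0, -0.002]
```

View pics/side6.png

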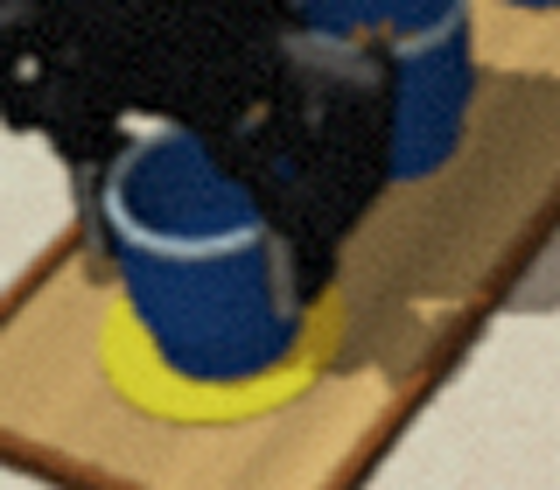

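>>> arm_command([
  [[0, 0, 0.001, 0, 0, 0, 0.05], [0, 0, 0.0005, 0, 0, 0, 0.05], [0, 0, 0, 0, 0, 0, 0.05]],
])

```text
time: 10.2
eef_pos: [0.6075, 0.184, 0.0337]
orientation: [0.0, 0.708, 0.706, 0.0]
contact_force: [-1.7, -1.2, 6.9]
width: 0.0581
```

>>> arm_command([
  [[0, 0, 0.001, 0, 0, 0, 0.05], [0, 0, 0.0005, 0, 0, 0, 0.05], [0, 0, 0, 0, 0, 0, 0.05]],
])

```text
time: 10.5
eef_pos: [0.6075, 0.1841, 0.0336]
orientation: [0.0, 0.708, 0.706, 0.001]
contact_force: [-5.8, -0.7, 19.1]
width: 0.0577
```

>>> arm_command([
  [[0, 0, -0.001, 0, 0, 0, 0.05], [0, 0, -0.0005, 0, 0, 0, 0.05], [0, 0, 0, 0, 0, 0, 0.064], [0, 0, 0, 0, 0, 0, 0.07], [0, 0, 0, 0, 0, 0, 0.078]],
])

```text
time: 11.0
eef_pos: [0.6073, 0.184, 0.0325]
orientation: [-0.0, 0.708, 0.706, -0.0]
contact_force: [-0.1, 1.1, -0.1]
width: 0.078
```

```bash
python3 -c "
from h import *
I=r.capture('side')[:,:,::-1]
plan([.607,.183,.033],0,show=2)
I=I[235:305,160:240];cv2.imwrite('pics/side7.png',cv2.resize(I,None,fx=7,fy=7,interpolation=2))"
```

```text
t 11.05 pos [0.6073 0.184  0.0325] yaw y -0.11 tilt [-0.0003 -0.0002] F [ 1.21  0.44 -0.37] w 0.0778 N 1
[-0.001, -0.0003, -0.0005, -0.0, 0.0, -0.002]
```

View pics/side7.png

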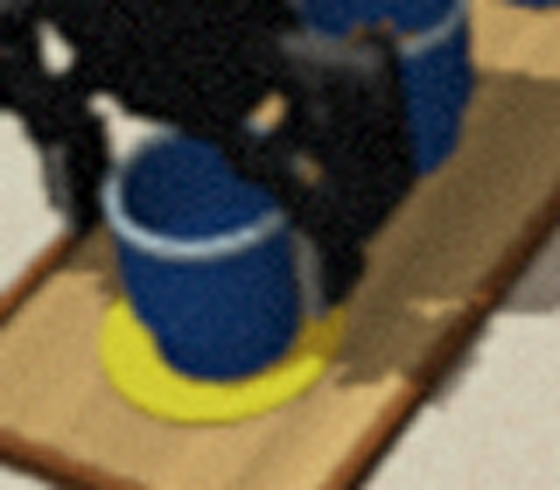

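>>> arm_command([
  [[0, 0, -0.01, 0, 0, 0, 0.08], [0, 0, -0.025, 0, 0, 0, 0.08], [0, 0, -0.035, 0, 0, 0, 0.08], [0, 0, -0.035, 0, 0, 0, 0.08], [0, 0, -0.01, 0, 0, 0, 0.08]],
])

```text
time: 11.55
eef_pos: [0.6094, 0.1842, 0.1526]
orientation: [0.002, 0.708, 0.706, 0.003]
contact_force: [-0.6, -0.4, 0.1]
width: 0.0802
```

```bash
python3 -c "
from h import *
I=r.capture('side')[:,:,::-1]
J=r.capture('top')[:,:,::-1]
plan([.43,.1355,.12],np.radians(55),show=8)
I=I[235:305,160:240];cv2.imwrite('pics/side8.png',cv2.resize(I,None,fx=7,fy=7,interpolation=2))
J=J[130:215,160:310];cv2.imwrite('pics/top8.png',cv2.resize(J,None,fx=5,fy=5,interpolation=2))
print(plane('top',195,256,.018))"
```

```text
t 11.65 pos [0.6084 0.1842 0.1502] yaw y -0.12 tilt [0.004  0.0014] F [-0.36 -0.08  0.02] w 0.0800 N 7
[-0.007, -0.0255, 0.0042, 0.001, 0.0, -0.137]
[-0.0035, -0.0262, 0.0042, 0.001, 0.0, -0.137]
[0.0002, -0.0264, 0.0042, 0.001, 0.0, -0.137]
[0.0038, -0.0262, 0.0043, 0.001, 0.0, -0.137]
[0.0073, -0.0254, 0.0043, 0.001, 0.0, -0.137]
[0.0107, -0.0241, 0.0043, 0.001, 0.0, -0.137]
[0.0139, -0.0224, 0.0043, 0.001, 0.0, -0.137]
[0.37357241 0.19021093 0.018     ]
```

View pics/side8.png

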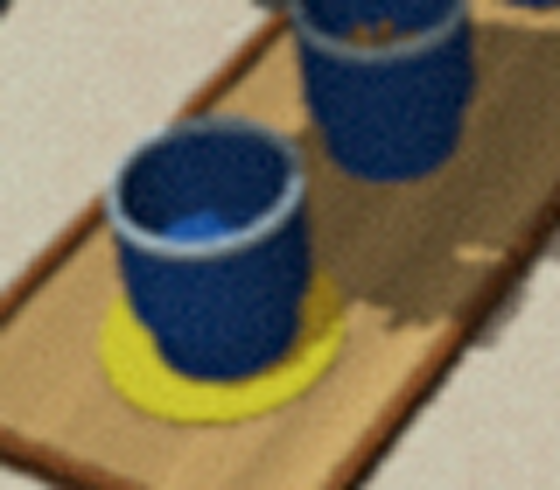

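>>> arm_command([
  [[-0.007, -0.0255, 0, 0, 0, -0.137, 0.055], [-0.0035, -0.026, 0, 0, 0, -0.137, 0.055], [0, -0.0265, 0, 0, 0, -0.137, 0.055], [0.004, -0.026, 0.005, 0, 0, -0.137, 0.055], [0.0075, -0.0255, 0.005, 0, 0, -0.137, 0.055]],
])

```text
time: 12.15
eef_pos: [0.4779, 0.149, 0.1365]
orientation: [-0.001, 0.427, 0.904, -0.001]
contact_force: [-0.2, 0.9, 0.5]
width: 0.055
```

>>> arm_command([
  [[0.0105, -0.024, 0.01, 0, 0, -0.137, 0.055], [0.014, -0.0225, 0.01, 0, 0, -0.137, 0.055], [0, 0, 0.01, 0, 0, 0, 0.055], [0, 0, 0.01, 0, 0, 0, 0.055], [0, 0, 0, 0, 0, 0, 0.055]],
])

```text
time: 12.65
eef_pos: [0.429, 0.1356, 0.0963]
orientation: [-0.001, 0.303, 0.953, -0.001]
contact_force: [0.3, 0.5, 0.0]
width: 0.0547
```

```bash
python3 -c "
from h import *
J=r.capture('top')[:,:,::-1]
I=r.capture('side')[:,:,::-1]
plan([.43,.1355,.07],np.radians(55),show=8)
I=I[230:330,220:330];cv2.imwrite('pics/side9.png',cv2.resize(I,None,fx=6,fy=6,interpolation=2)[:600])
J=J[130:270,160:310];cv2.imwrite('pics/top9.png',cv2.resize(J,None,fx=4,fy=4,interpolation=2))"
```

```text
t 12.75 pos [0.4296 0.1358 0.0973] yaw y 54.78 tilt [-0.0005 -0.0003] F [0.06 0.05 0.05] w 0.0552 N 1
[-0.0005, -0.0, 0.0273, -0.001, -0.0, -0.004]
```

View pics/side9.png

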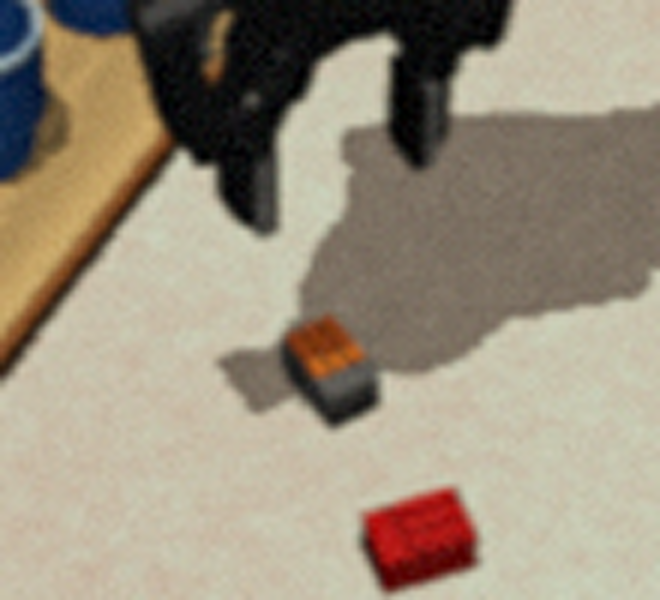

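View pics/top9.png

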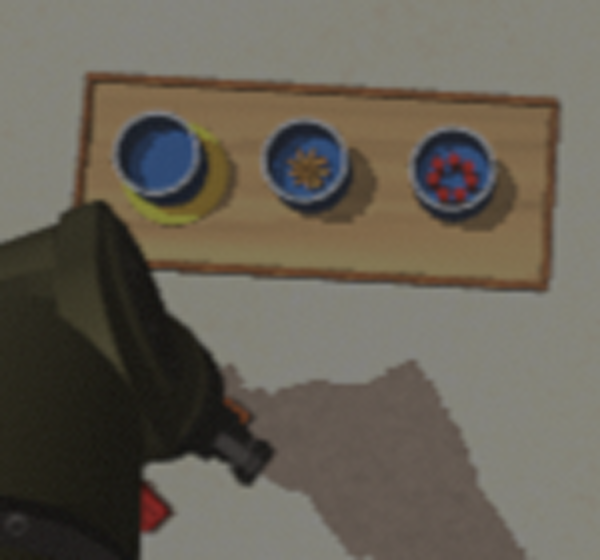

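>>> arm_command([
  [[0, 0, 0.025, 0, 0, 0, 0.055], [0, 0, 0.025, 0, 0, 0, 0.055], [0, 0, 0.01, 0, 0, 0, 0.055], [0, 0, 0, 0, 0, 0, 0.055], [0, 0, 0, 0, 0, 0, 0.055]],
])

```text
time: 13.25
eef_pos: [0.4295, 0.1357, 0.0382]
orientation: [0.0, 0.302, 0.953, 0.0]
contact_force: [0.7, 0.3, -0.2]
width: 0.0549
```

```bash
python3 -c "
from h import *
I=r.capture('side')[:,:,::-1]
plan([.43,.1355,.006],np.radians(55),show=8)
I=I[245:320,235:325];cv2.imwrite('pics/side10.png',cv2.resize(I,None,fx=8,fy=8,interpolation=2)[:600])
for z in (.006,.037): print((proj('side',[.4295,.1355,z])-[235,245])*8)
print(plane('top',199.6,168.6,.073))"
```

```text
t 13.30 pos [0.4297 0.1358 0.0385] yaw y 54.82 tilt [0.0011 0.0003] F [-0.18 -0.35 -0.67] w 0.0550 N 1
[-0.0004, -0.0, 0.0325, 0.001, 0.001, -0.003]
[316.64319954 372.11159385]
[317.7273029  291.65349104]
[0.60502025 0.17773075 0.073     ]
```

View pics/side10.png

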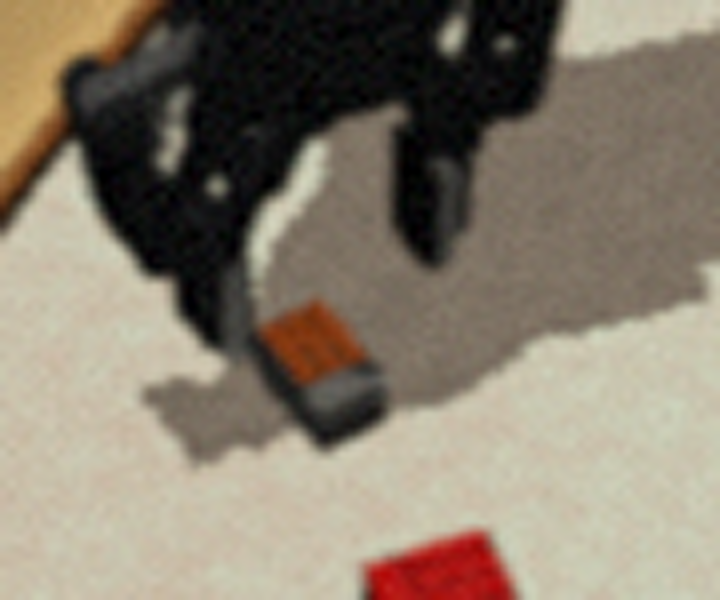

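>>> arm_command([
  [[0, -0.001, 0.015, 0, 0, 0, 0.055], [0, 0, 0.0125, 0, 0, 0, 0.055], [0, 0, 0.005, 0, 0, 0, 0.055], [0, 0, 0, 0, 0, 0, 0.055]],
])

```text
time: 13.7
eef_pos: [0.4286, 0.1348, 0.0055]
orientation: [0.0, 0.302, 0.953, -0.0]
contact_force: [0.1, 0.3, -0.3]
width: 0.0554
```

>>> arm_command([
  [[0, 0, 0, 0, 0, 0, 0.03], [0, 0, 0, 0, 0, 0, 0.02], [0, 0, 0, 0, 0, 0, 0.015], [0, 0, 0, 0, 0, 0, 0.015], [0, 0, 0, 0, 0, 0, 0.015]],
], grip_force=25)

```text
time: 14.2
eef_pos: [0.4288, 0.1349, 0.006]
orientation: [0.001, 0.302, 0.953, 0.0]
contact_force: [-0.7, 0.1, 6.4]
width: 0.0212
```

```bash
python3 -c "
from h import *
I=r.capture('side')[:,:,::-1]
plan([.43,.1355,.006],np.radians(55),show=8)
I=I[245:320,235:325];cv2.imwrite('pics/side11.png',cv2.resize(I,None,fx=8,fy=8,interpolation=2)[:600])"
```

```text
t 14.25 pos [0.4289 0.1349 0.006 ] yaw y 54.83 tilt [0.0012 0.0004] F [-1.77 -0.07  6.16] w 0.0213 N 1
[-0.0006, 0.0011, -0.0, 0.001, 0.001, -0.003]
```

View pics/side11.png

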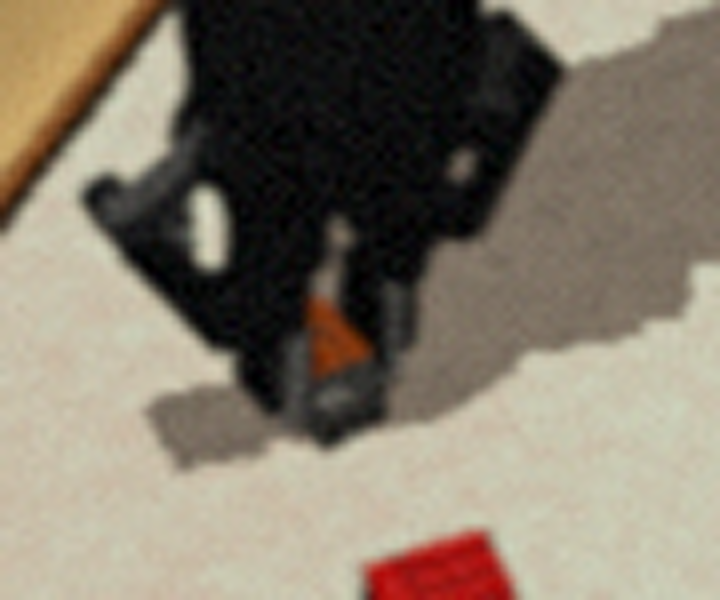

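>>> arm_command([
  [[0, 0, -0.015, 0, 0, 0, 0.015], [0, 0, -0.03, 0, 0, 0, 0.015], [0, 0, -0.04, 0, 0, 0, 0.015], [0, 0, -0.035, 0, 0, 0, 0.015], [0, 0, -0.01, 0, 0, 0, 0.015]],
])

```text
time: 14.75
eef_pos: [0.4299, 0.1352, 0.1388]
orientation: [0.002, 0.302, 0.953, 0.002]
contact_force: [-0.4, -0.4, -0.9]
width: 0.0214
```

```bash
python3 -c "
from h import *
I=r.capture('side')[:,:,::-1]
plan([.607,.182,.14],None,n=7,show=1)
I=I[200:300,235:325];cv2.imwrite('pics/side12.png',cv2.resize(I,None,fx=6,fy=6,interpolation=2)[:600])"
```

```text
t 14.80 pos [0.43   0.1352 0.1386] yaw y 54.82 tilt [0.0055 0.002 ] F [0.79 0.05 0.35] w 0.0214 N 7
[-0.0168, 0.02, -0.0001, 0.0, 0.0, 0.0]
```

View pics/side12.png

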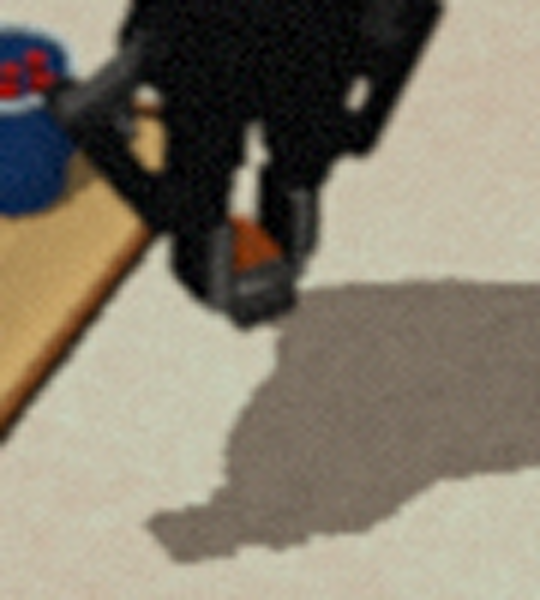

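Connector is held level. Next I carry it over the cup.

>>> arm_command([
  [[-0.017, 0.02, 0, 0, 0, 0, 0.015], [-0.0245, 0.029, 0, 0, 0, 0, 0.015], [-0.0245, 0.029, 0, 0, 0, 0, 0.015], [-0.0245, 0.029, 0, 0, 0, 0, 0.015], [-0.0165, 0.02, 0, 0, 0, 0, 0.015]],
])

```text
time: 15.3
eef_pos: [0.5907, 0.1773, 0.1334]
orientation: [-0.0, 0.302, 0.953, -0.0]
contact_force: [-0.2, 0.1, -0.2]
width: 0.0214
```

>>> arm_command([
  [[-0.011, 0.013, 0, 0, 0, 0, 0.015], [0, 0, 0, 0, 0, 0, 0.015], [0, 0, 0, 0, 0, 0, 0.015]],
])

```text
time: 15.6
eef_pos: [0.6044, 0.1809, 0.1336]
orientation: [-0.001, 0.302, 0.953, -0.001]
contact_force: [-0.8, 0.1, 0.6]
width: 0.021
```

```bash
python3 -c "
from h import *
I=r.capture('side')[:,:,::-1]
plan([.607,.182,.088],None,n=1)
I=I[200:300,150:250];cv2.imwrite('pics/side13.png',cv2.resize(I,None,fx=6,fy=6,interpolation=2)[:600])
for z in (.009,.073,.145): print((proj('side',[.607,.182,z])-[150,200])*6)"
```

```text
t 15.65 pos [0.6042 0.1808 0.134 ] yaw y 54.83 tilt [-0.0025 -0.0009] F [ 0.01 -0.2  -0.19] w 0.0209 N 1
[-0.0017, 0.0027, 0.046, 0.0, 0.0, 0.0]
[250.01901458 485.12486997]
[229.45699574 357.55682721]
[204.01047249 199.68501547]
```

View pics/side13.png

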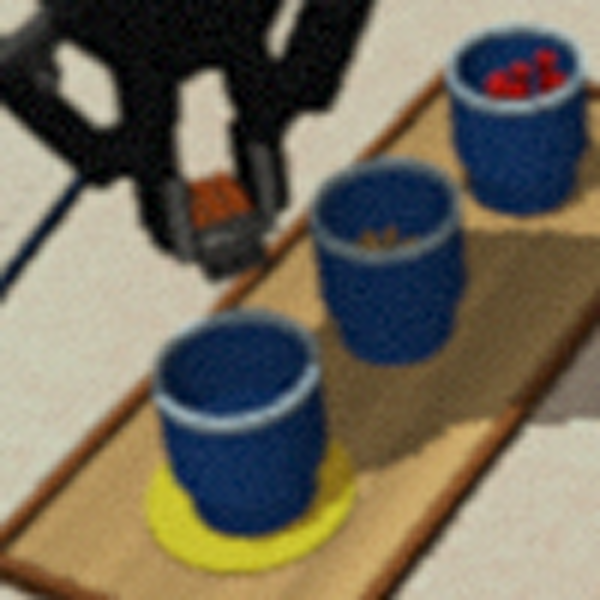

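>>> arm_command([
  [[-0.0005, 0.004, 0.015, 0, 0, 0, 0.015], [0, 0, 0.015, 0, 0, 0, 0.015], [0, 0, 0.01, 0, 0, 0, 0.015], [0, 0, 0, 0, 0, 0, 0.015], [0, 0, 0, 0, 0, 0, 0.015]],
])

```text
time: 16.15
eef_pos: [0.608, 0.1842, 0.0951]
orientation: [-0.0, 0.302, 0.953, -0.0]
contact_force: [1.2, 0.4, 0.3]
width: 0.0209
```

```bash
python3 -c "
from h import *
I=r.capture('side')[:,:,::-1]
plan([.607,.184,.076],None,n=1)
I=I[220:300,150:240];cv2.imwrite('pics/side14.png',cv2.resize(I,None,fx=7,fy=7,interpolation=2)[:600])
J=r.capture('top')[:,:,::-1][130:215,160:310];cv2.imwrite('pics/top14.png',cv2.resize(J,None,fx=5,fy=5,interpolation=2))
"
```

```text
t 16.20 pos [0.6084 0.1843 0.0956] yaw y 54.83 tilt [0.0005 0.0001] F [0.71 0.22 0.36] w 0.0213 N 1
[0.001, -0.001, 0.0196, 0.0, 0.0, 0.0]
```

View pics/side14.png

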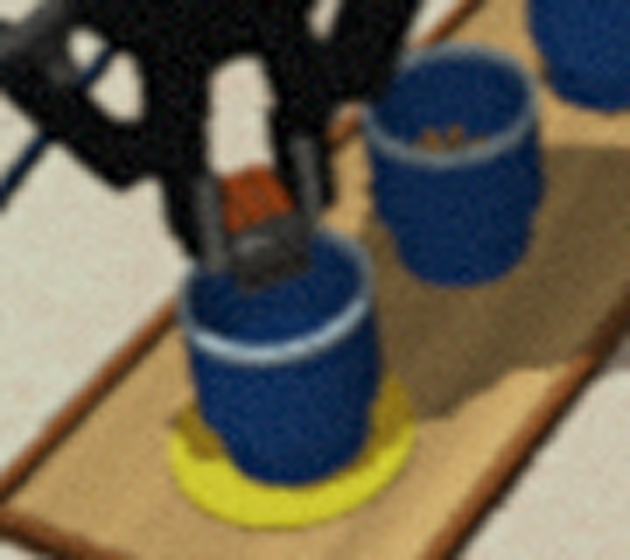

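View pics/top14.png

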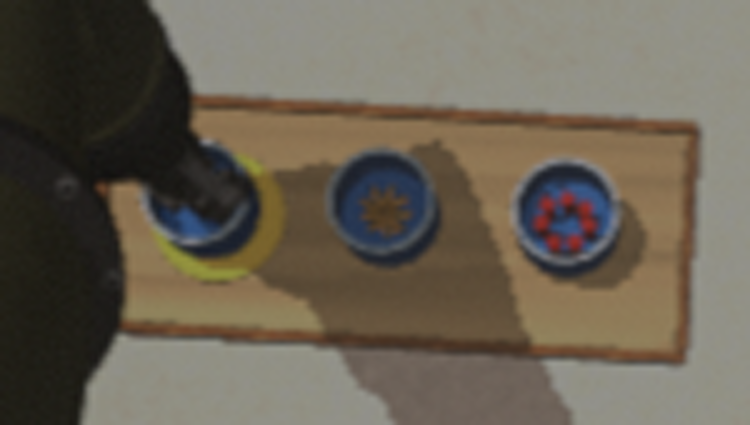

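>>> arm_command([
  [[0.001, -0.001, 0.01, 0, 0, 0, 0.015], [0, 0, 0.005, 0, 0, 0, 0.015], [0, 0, 0, 0, 0, 0, 0.015], [0, 0, 0, 0, 0, 0, 0.015]],
])

```text
time: 16.65
eef_pos: [0.6067, 0.1839, 0.08]
orientation: [-0.0, 0.302, 0.953, -0.0]
contact_force: [1.0, -0.1, 0.5]
width: 0.0214
```

```bash
python3 -c "
from h import *
I=r.capture('side')[:,:,::-1]
J=r.capture('top')[:,:,::-1]
plan([.607,.184,.076],None,n=1)
I=I[230:300,165:235];cv2.imwrite('pics/side15.png',cv2.resize(I,None,fx=8,fy=8,interpolation=2)[:600])
J=J[145:200,175:245];cv2.imwrite('pics/top15.png',cv2.resize(J,None,fx=10,fy=10,interpolation=2))
"
```

```text
t 16.75 pos [0.607  0.184  0.0804] yaw y 54.83 tilt [0.0003 0.0001] F [-0.44  0.4  -0.52] w 0.0213 N 1
[-0.0, -0.0, 0.0044, 0.0, 0.0, 0.0]
```

View pics/side15.png

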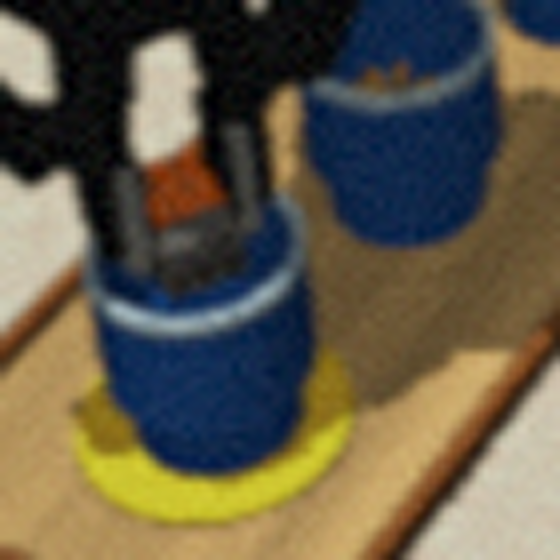

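View pics/top15.png

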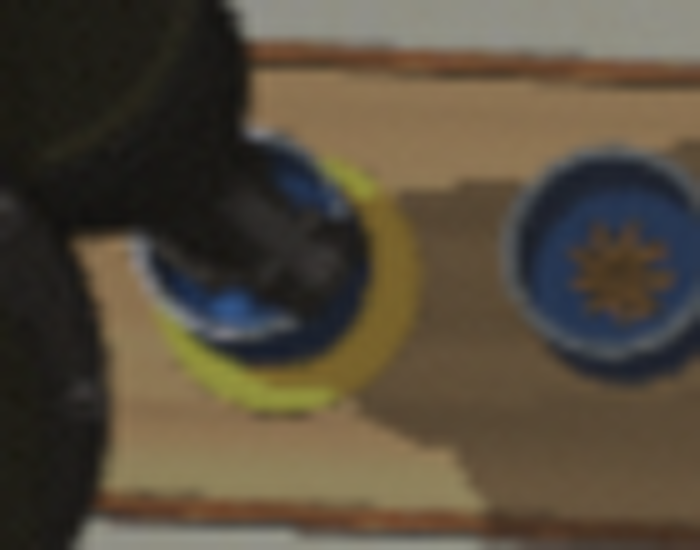

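>>> arm_command([
  [[0.005, -0.001, 0, 0, 0, 0, 0.015], [0, 0, 0, 0, 0, 0, 0.015], [0, 0, 0, 0, 0, 0, 0.015]],
])

```text
time: 17.05
eef_pos: [0.602, 0.1862, 0.0805]
orientation: [0.0, 0.302, 0.953, 0.0]
contact_force: [-0.7, 0.3, -0.4]
width: 0.0214
```

```bash
python3 -c "
from h import *
I=r.capture('side')[:,:,::-1]
J=r.capture('top')[:,:,::-1]
plan([.602,.186,.076],None,n=1)
I=I[230:300,165:235];cv2.imwrite('pics/side16.png',cv2.resize(I,None,fx=8,fy=8,interpolation=2)[:600])
J=J[145:200,175:245];J=cv2.convertScaleAbs(J,alpha=2);cv2.imwrite('pics/top16.png',cv2.resize(J,None,fx=10,fy=10,interpolation=2))
"
```

```text
t 17.15 pos [0.6022 0.186  0.0804] yaw y 54.83 tilt [0.0003 0.    ] F [-0.42  0.36 -0.74] w 0.0213 N 1
[0.0002, -0.0002, 0.0044, 0.0, 0.0, 0.0]
```

View pics/side16.png

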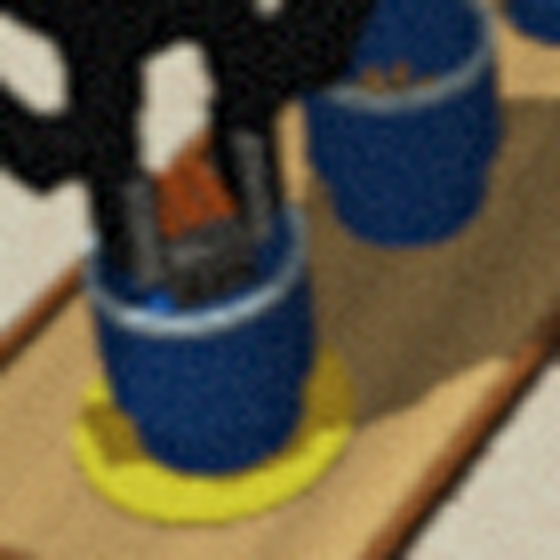

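View pics/top16.png

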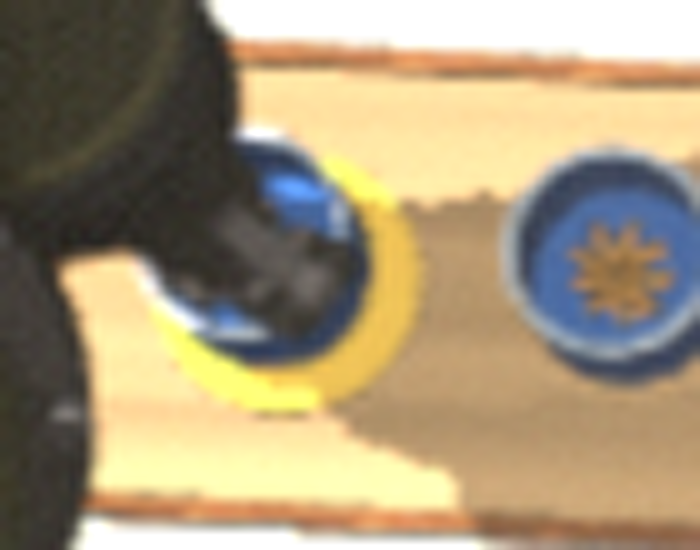

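>>> arm_command([
  [[0, 0, 0.003, 0, 0, 0, 0.015], [0, 0, 0, 0, 0, 0, 0.015], [0, 0, 0, 0, 0, 0, 0.03], [0, 0, 0, 0, 0, 0, 0.04], [0, 0, 0, 0, 0, 0, 0.045]],
])

```text
time: 17.65
eef_pos: [0.6022, 0.186, 0.0773]
orientation: [0.0, 0.302, 0.953, 0.0]
contact_force: [-0.2, -0.3, -1.6]
width: 0.0449
```

```bash
python3 -c "
from h import *
I=r.capture('side')[:,:,::-1]
plan([.602,.186,.076],None,n=1)
I=I[230:300,165:235];cv2.imwrite('pics/side17.png',cv2.resize(I,None,fx=8,fy=8,interpolation=2)[:600])
"
```

```text
t 17.70 pos [0.6022 0.186  0.0773] yaw y 54.83 tilt [0.0001 0.    ] F [ 0.06 -0.3  -0.14] w 0.0450 N 1
[0.0002, -0.0002, 0.0013, 0.0, 0.0, 0.0]
```

View pics/side17.png

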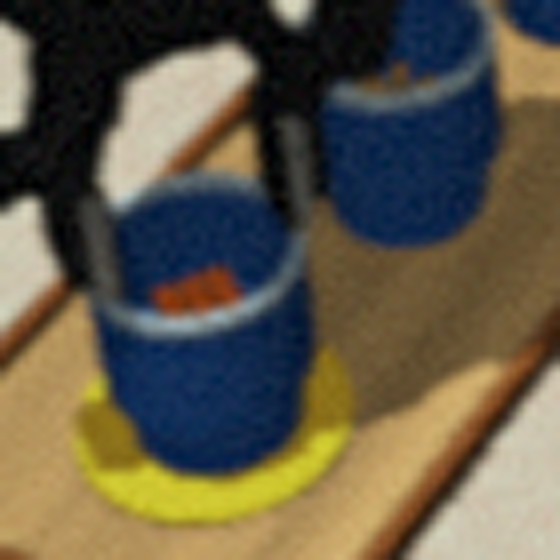

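The connector is in the cup. I retreat straight up and away, then check.

>>> arm_command([
  [[0, 0, -0.015, 0, 0, 0, 0.045], [0, 0, -0.03, 0, 0, 0, 0.045], [0, 0, -0.04, 0, 0, 0, 0.045], [0, 0, -0.04, 0, 0, 0, 0.045], [0, 0, -0.02, 0, 0, 0, 0.045]],
])

```text
time: 18.2
eef_pos: [0.6034, 0.1863, 0.2263]
orientation: [0.002, 0.302, 0.953, 0.001]
contact_force: [0.4, -0.0, -0.1]
width: 0.0451
```

>>> arm_command([
  [[0.025, -0.02, 0, 0, 0, 0, 0.045], [0.03, -0.025, 0, 0, 0, 0, 0.045], [0.03, -0.025, 0, 0, 0, 0, 0.045], [0.025, -0.02, 0, 0, 0, 0, 0.045], [0, 0, 0, 0, 0, 0, 0.045]],
])

```text
time: 18.7
eef_pos: [0.4564, 0.1756, 0.2227]
orientation: [-0.001, 0.301, 0.954, -0.0]
contact_force: [0.5, 0.4, -0.4]
width: 0.0448
```

```bash
python3 -c "
from h import *
for k in range(4): r.capture('top')
I=r.capture('side')[:,:,::-1]
J=r.capture('top')[:,:,::-1]
plan([.602,.186,.076],None,n=1)
cv2.imwrite('pics/side18.png',I)
cv2.imwrite('pics/side18b.png',cv2.resize(I[230:300,165:235],None,fx=8,fy=8,interpolation=2))
cv2.imwrite('pics/top18.png',cv2.convertScaleAbs(cv2.resize(J[130:290,140:400],None,fx=3,fy=3,interpolation=2),alpha=1.8))
"
```

```text
t 19.00 pos [0.4615 0.1758 0.2222] yaw y 54.79 tilt [0.0004 0.    ] F [ 0.27 -0.17 -0.39] w 0.0448 N 1
[-0.1088, 0.0892, 0.1462, 0.0, 0.0, 0.0]
```

View pics/side18.png

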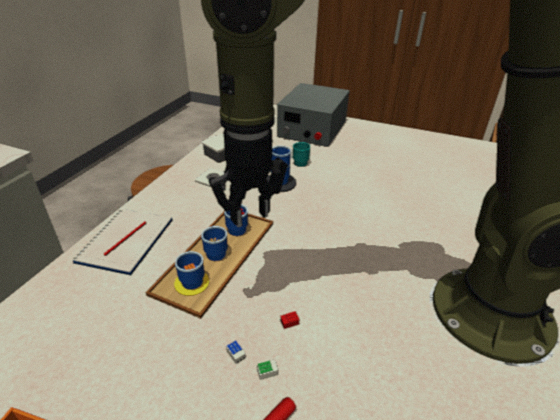

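View pics/side18b.png

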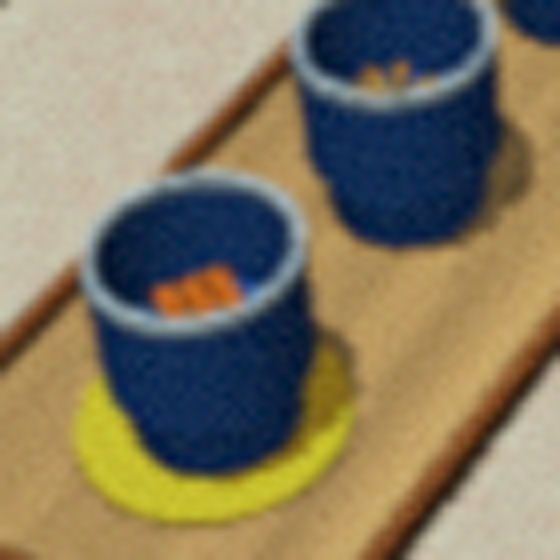

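View pics/top18.png

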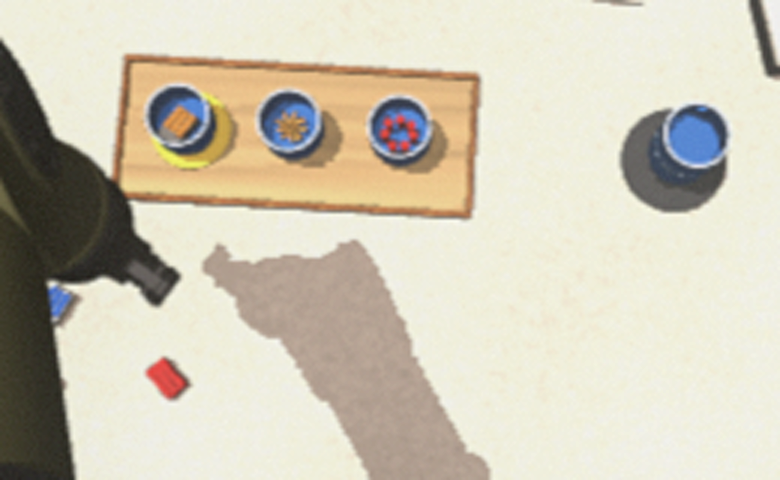

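The final views show the cup upright on the disc. In the 8x crop the foot centre is at about (217,413) and the disc centre at about (213,423), which is within 4 mm. The connector lies inside the cup, and nothing else has moved.

```bash
python3 -c "
from cell import r
print(r.close_job())"
```

```text
the job is handed in; nothing more can be done
None
```

The blue cup is standing on the yellow disc with the orange-lever connector inside it, and the job was handed in at about 19 s of the 58 s limit. No verdict was reported.

**What I did:** I eased the top cup straight up out of the stack and stood it on the disc. After letting go, I lowered the connector to the cup's mouth, dropped it in and backed the arm away.

**Final checks (both cameras):**
- **Cup:** it is upright. Its foot is about 4 mm from the disc centre, against a margin of about 14 mm.
- **Connector:** it lies inside the cup.
- **Everything else:** the two lower stack cups, both filled cups, the red connector and the turquoise cup look unmoved. In the last top view the arm hid the green-lever connector and partly hid the blue-lever one. Both looked undisturbed in the side view.

**Where measurements disagreed or were off:**
- The two cameras differed by 3–8 mm, so I used compromise positions.
- Over the cup, both views showed the connector off centre, though by different amounts. I shifted it about 5 mm before dropping it.
- The carried cup seemed to lean a few degrees in the grip, but it stood level once on the disc.
- Setting the cup down briefly pressed with about 19 N. I eased off before opening the gripper.

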